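# Unlock the small-parts carousel and hold the bolt's pocket at the front

## Robot

A 6-joint arm with a two-finger parallel gripper is mounted at the origin on a cart in front of the work surface, level with it; the furniture and walls round the work are solid. World frame = base frame: x ahead of the robot, y to its left, z up, the work surface at z = 0. Lengths are in m, angles in rad, forces in N, time in s.
With the tool pointing down it reaches from about 0.3 to 0.775 m from the base axis. Payload 14.6 kg.
Tool frame: the origin (TCP) lies on the mounting face of the last link; the fingertips stand 199 mm ahead of it and the grasp point (between the pads) lies 180 mm ahead of it; z points along the fingers, y is the line along which they close (so a half turn about z gives the same grasp; the last joint's range is limited). The gripper opens to 94 mm and grips with 3 to 60 N. Pads are 16 mm wide; open, the fingers measure 119 mm over their backs; the gripper's body (75 mm by 177 mm) begins 78 mm behind the grasp point.
Start: joints at [1.085, 0.3, 1.521, -0, 1.321, -0.067], TCP at [0.224, 0.502, 0.405] pointing down, gripper open.
Joint ranges: [-3.03, 3.03], [-0.79, 2.21], [0.23, 2.52], [-1.04, 4.18], [0, 3.07], [-2.55, 2.55]. Speed limits (rad/s): [2.22, 2.22, 2.57, 3.14, 3.14, 3.14].

## Interface

Orientations are given as [roll, pitch, yaw] about the fixed x, y, z axes, in that order (R = Rz(yaw) Ry(pitch) Rx(roll)).
In Python, from station import get_obs, camera, hand_in gives the robot as it stands.
- The arm moves only by the tool apply_moves, never from a script. Its argument "increments" is a list of rows, each an object of numbers: "tx", "ty", "tz": the shift along the tool's x, y, z as a fraction of full scale; "ax", "ay", "az": the turn, a rotation vector about the tool's x, y, z as a fraction of full scale. In form: [{"tx": .., "ty": .., "tz": .., "ax": .., "ay": .., "az": ..}, ...]. A call has 1 to 12 rows; each row shifts and turns the commanded pose from where the row before left it, along the tool's axes as they then stand; what a row does not reach is not made up. Full scale, the value 1, is 30 mm for a shift and 5 degrees for a turn. A row lasts 1/8 s, in which the tool goes at most 62.5 mm and 10.7 degrees, less where a joint would pass 70% of its speed; a pose out of reach is approached as far as the arm can. A call with a number of a shift or a turn outside -1 to 1 is refused whole. A call with a gripper value outside its range is refused whole. "jaw" is the closure, from 0 (fully open) to 1 (shut), set as the call begins (left out, the last holds). The fingers move at their own pace and stop on an object; "force" is the grip in N (left out, the last holds). Time passes only in rows, so rows that do not move let the fingers close. It gives the time, the measured TCP pose, the force, the opening and the grip force at its end, in the units of the state.
- get_obs(): the state, without advancing time (a new reading comes with each control period).
- camera(name): name is "side" or "top"; returns a dict with "pixels" (384x512x3 uint8, red, green, blue), "camera_matrix" (3x3 intrinsics, pixels), "dist" ([k1, k2, p1, p2, k3] as OpenCV has them; the pictures are not rectified), "R" (3x3) and "t" (3): a world point X has camera coordinates R X + t. Camera axes: x right, y down, z forward; pixel columns grow to the right and rows downward; lengths in m; the calibration is good to about 2 mm. A picture is of the moment at which its call begins. There is no depth.
- hand_in(): hands the job in; it is judged then, once.
The state is a dict: "time_s": time; "qpos": joint angles; "joint_vel": joint speeds; "tau": joint torques, N m; "ee_pos": TCP position; "eef_rot": TCP orientation; "force": force on the tool from outside, world axes, zero at the start; "moment": the same for the moment, N m; "grip_width": finger opening in m; "grip_force": force on a finger pad.
Only numpy, scipy, OpenCV 4.12 (cv2) and the standard library are available. Lean on these libraries where they do the work, as an engineer would, in place of code of your own. Each camera call takes 0.05 s, during which the arm holds its last target. There are 200 camera calls.

## Task

The small-parts carousel in the right-hand drawer is locked by the orange T-handled key: turn the key's crossbar in line with the slot in its housing, lift it straight out and drop it into the red bin in the left-hand drawer. Then turn the carousel (the black bar on its hub is its handle) until the blue pocket with the upright bolt stands squarely at the yellow arrow; a return spring pulls it back, so finish while still holding it there, at rest. Keep the parts in their pockets and leave the other things lying where they are.

Things in the scene. Friction and masses are not known exactly. Their poses are not given: they have to be found in the camera images.
- stand: Fixed stand of the carousel: dark round plate, 208 mm across, 8 mm thick, on the drawer floor (z = 0). Origin: on the carousel's upright axis, at the floor. -x is its front, marked by a yellow arrow pointing outwards on the plate's edge. The lock housing (46 mm square, 36 mm high) is part of it, its middle at [0.0172, 0.1309] in this frame.
- carousel: Grey turntable with four blue round pockets. Origin as the stand's; it turns up to 1.6 rad either way from the stand's yaw. A spring (0.05 N m per rad, friction 0.012 N m) pulls it back to within 0.25 rad of that when let go. With the key in, two prongs on its rim straddle the key's stem and it turns little. At the stand's yaw pocket_1 is 0.80 rad clockwise from the arrow (seen from above), pockets 2 to 4 are 0.70, 1.38, 2.06 rad counterclockwise.
- hub_grip (a point): Middle of the black grip bar on the hub, on the axis, 124 mm above the drawer floor. The bar turns with the carousel; it is 50 mm long (along the carousel's y axis), 14 mm wide, 24 mm high, on a 22 mm post.
- front (a point): Fixed point over the arrow, 85 mm in front of the axis at the height of the pocket floors: where the centre of the bolt's pocket must be.
- pocket_1 (a point): Centre of the floor of blue pocket 1, 85 mm from the axis; turns with the carousel. Pocket 51 mm wide inside, floor 51 mm and rim 80 mm above the drawer floor.
- pocket_2 (a point): Centre of the floor of blue pocket 2, 85 mm from the axis; turns with the carousel. Pocket 51 mm wide inside, floor 51 mm and rim 80 mm above the drawer floor.
- pocket_3 (a point): Centre of the floor of blue pocket 3, 85 mm from the axis; turns with the carousel. Pocket 51 mm wide inside, floor 51 mm and rim 80 mm above the drawer floor.
- pocket_4 (a point): Centre of the floor of blue pocket 4, 85 mm from the axis; turns with the carousel. Pocket 51 mm wide inside, floor 51 mm and rim 80 mm above the drawer floor.
- lock (a point): Centre of the slot in the lock housing's aluminium top, 36 mm above the drawer floor; fixed. The slot is 30 x 12 mm, its length square to the line from the carousel's axis to this point. The top is 8 mm thick, over a cavity 12 mm high and 34 mm square.
- key: Orange T-handled steel key, about 90 g, 88 mm tall, loose in the lock housing, tip 4 mm above the drawer floor. Origin: its tip; z up the stem (8 mm thick). Crossbar along its x axis. A 24 x 7 mm lug, 12 to 18 mm above the tip and parallel to the crossbar, is caught under the housing's top until it lies along the slot (within 0.15 rad). Free after 32 mm of lift.
- key_grip (a point): Middle of the key's orange crossbar (44 mm long, 12 mm wide, 22 mm high), 77 mm above its tip. At the start the crossbar is 1.1 rad or more from the slot's direction; it may be turned either way.
- bin: Red open bin, 108 x 116 mm (x by y) and 82 mm high, fixed on the floor of the left-hand drawer, a few screws on its bottom; walls about 2 mm. Origin: centre of its underside.
- bolt: Steel hexagon bolt, 61 mm tall, 27 mm across the head, standing head down in pocket 1, 2 or 3, loose. Origin: centre of its underside.
- nut_big: Steel nut, 27 mm across, 13 mm high, lying in a pocket.
- nut_small: Steel nut, 22 mm across, 10 mm high, lying in a pocket.
- t_nut: Stepped steel T-nut, 28 x 28 x 18 mm, in pocket 4.
- marker: Bystander: black and white marker, 130 mm long, on the right-hand drawer's floor beside the wall between the drawers (the walls of both drawers are 89 mm high).
- spanner: Bystander: spanner, 162 mm long, 7 mm high, at the back of the right-hand drawer.
- drill: Bystander: steel twist drill, 13 mm thick, 151 mm long, in the left-hand drawer.
- punch: Bystander: steel centre punch, 112 mm long, in the left-hand drawer.

How it is judged:
On the way, in this order (a step that is already met when the one before it is completed fails the run):
1. the key is lifted clear of its housing (z of key in the frame of stand above 0.04 m), for 0.1 s.
2. the key lies in the red bin, let go (x of key in the frame of bin between -0.053 and 0.053 m and y of key in the frame of bin between -0.057 and 0.057 m and horizontal distance between key_grip and bin below 0.09 m and height (world z) of key below 0.088 m and height (world z) of key_grip below 0.086 m and contact force between the fingers and key below 0.1 N), for 0.2 s.
3. the bolt's pocket has been turned to the arrow by the hand (((horizontal distance between bolt and pocket_1 below 0.022 m and horizontal distance between pocket_1 and front below 0.012 m) or (horizontal distance between bolt and pocket_2 below 0.022 m and horizontal distance between pocket_2 and front below 0.012 m) or (horizontal distance between bolt and pocket_3 below 0.022 m and horizontal distance between pocket_3 and front below 0.012 m) or (horizontal distance between bolt and pocket_4 below 0.022 m and horizontal distance between pocket_4 and front below 0.012 m)) and contact force between the fingers and carousel above 0.5 N), for 0.2 s.
At the end, for the whole second after the job is handed in: The bolt stands in its pocket (within 22 mm of its centre), that pocket is within 12 mm of the front point at the arrow, the carousel is at rest (under 0.1 rad/s), held by the fingers (over 0.5 N); the key is inside the red bin (tip under 88 mm high, crossbar under 86 mm), let go (all of step 2 and all of step 3 and angular speed of carousel below 0.1 rad/s); the arm keeps its last pose, push and grip.
It fails at once if a part left its pocket on the carousel (horizontal distance between any of bolt, nut_big, nut_small, t_nut and carousel above 0.125 m).
It fails at once if a bystander (marker, spanner, drill or punch) was moved more than 30 mm (distance of any of marker, spanner, drill, punch from where it was at the start of the episode above 0.03 m).
It also fails if it takes over 58 s, if anything falls off the work surface, if the arm or the gripper's body presses on something with over 40 N, if the wrist force passes 120 N, or if a joint passes its speed limit or range.

## Working session

There is one attempt and no reset: what is moved stays moved. The work goes in short steps, Python scripts to look and compute and a tool call to move; the robot and the scene stay as the last step left them, time stands still between calls to the robot, and variables do not carry over. Pictures are saved under pics/ and viewed, at most 10 in all, crops included, and the job is handed in when it is done.

Besides the shell and the picture viewer there is one more tool, called after "Emit:" by a JSON object that holds its "api" and its "payload". apply_moves: Moves the arm, as the interface text tells. Its arguments: {"type":"object","properties":{"increments":{"type":"array"},"jaw":{"type":"number"},"force":{"type":"number"}},"required":["increments"]}

```bash
mkdir -p pics
cat > h.py <<'E'
import numpy as np, cv2
from station import get_obs, camera, hand_in
def snap(n,f,crop=None,s=1):
    c=camera(n); p=c["pixels"][:,:,::-1]
    np.savez(f"cal_{n}.npz",K=c["camera_matrix"],d=c["dist"],R=c["R"],t=c["t"])
    cv2.imwrite(f"pics/{f}_full.png",p)
    if crop: x0,y0,x1,y1=crop; p=p[y0:y1,x0:x1]
    cv2.imwrite(f"pics/{f}.png",cv2.resize(np.ascontiguousarray(p),None,fx=s,fy=s,interpolation=cv2.INTER_CUBIC))
def ray(n,u,v):
    c=np.load(f"cal_{n}.npz"); q=cv2.undistortPoints(np.array([[[u,v]]],float),np.array(c["K"],float),np.array(c["d"],float))[0,0]
    R=np.array(c["R"]);t=np.array(c["t"]); return -R.T@t, R.T@np.array([q[0],q[1],1])
def atz(n,u,v,z):
    o,d=ray(n,u,v); return o+d*(z-o[2])/d[2]
def proj(n,X):
    c=np.load(f"cal_{n}.npz"); return cv2.projectPoints(np.array(X,float).reshape(-1,3),cv2.Rodrigues(np.array(c["R"],float))[0],np.array(c["t"],float),np.array(c["K"],float),np.array(c["d"],float))[0][:,0]
E
python3 -c "
from h import *
np.set_printoptions(precision=4,suppress=True)
snap('top','top0',None,1.5);snap('side','side0',None,1.5)
o=get_obs();print(o)
for n in('top','side'):print(ray(n,256,192))
"
```

```text
{'time_s': 0.1, 'qpos': array([ 1.0854,  0.3004,  1.5215, -0.    ,  1.3207, -0.0666]), 'joint_vel': array([ 0.0001, -0.0018, -0.0021,  0.0007, -0.    , -0.0007]), 'tau': array([ -0.0001, -53.264 , -35.329 ,   0.0709,   0.0234,  -0.0001]), 'ee_pos': array([0.2236, 0.5024, 0.4041]), 'eef_rot': array([-3.1405, -0.0001,  2.7228]), 'force': array([0.59  , 0.6292, 0.142 ]), 'moment': array([-0.018 , -0.0401,  0.017 ]), 'grip_force': 0.0, 'grip_width': 0.09383381146407961}
(array([0.3118, 0.0245, 1.1939]), array([ 0.1896, -0.0168, -0.9818]))
(array([0.342 , 0.7387, 0.7337]), array([ 0.1616, -0.7497, -0.6417]))
```

View pics/top0.png

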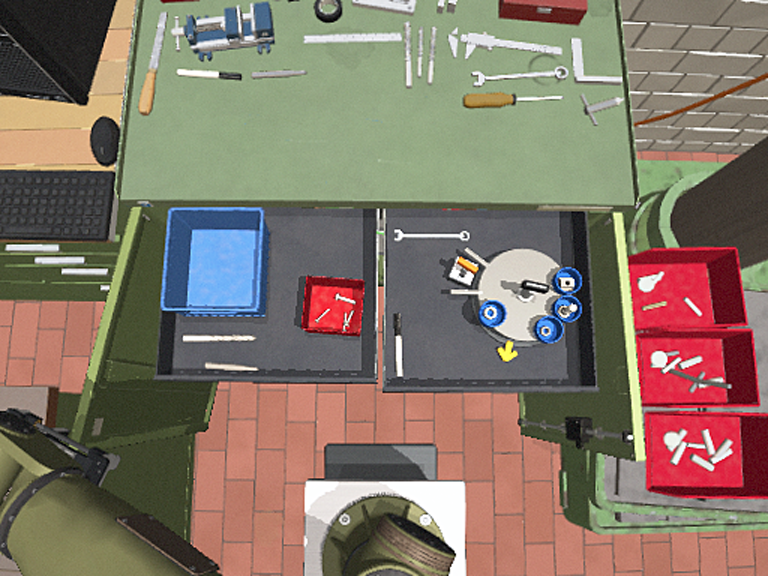

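View pics/side0.png

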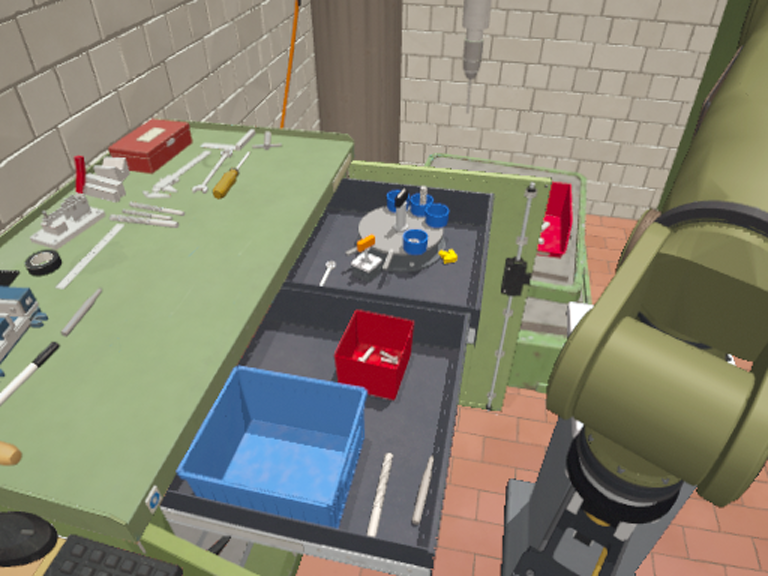

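```bash
python3 -c "
import cv2
p=cv2.imread('pics/top0_full.png')[140:260,285:405];cv2.imwrite('pics/tc.png',cv2.resize(p,None,fx=5,fy=5,interpolation=cv2.INTER_CUBIC))
p=cv2.imread('pics/side0_full.png')[115:195,210:320];cv2.imwrite('pics/sc.png',cv2.resize(p,None,fx=7,fy=7,interpolation=cv2.INTER_CUBIC))
"
```

```text
(no output)
```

View pics/tc.png

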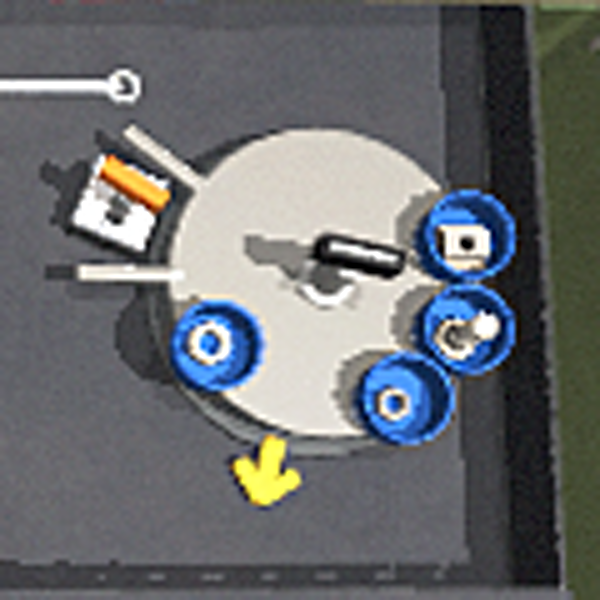

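View pics/sc.png

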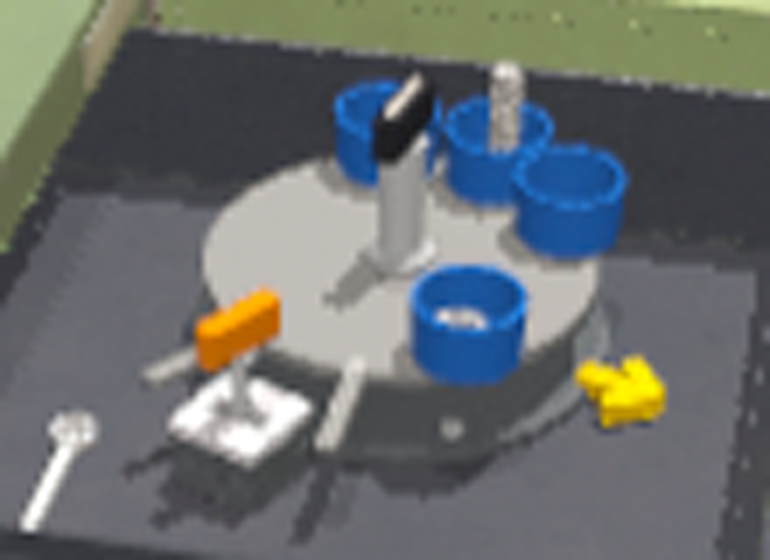

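```bash
cat > fit.py <<'E'
from h import *
from scipy.optimize import least_squares
T=lambda u,v:(285+(u+.5)/5-.5,140+(v+.5)/5-.5)
S=lambda u,v:(210+(u+.5)/7-.5,115+(v+.5)/7-.5)
A=[.8*-1,.7,1.38,2.06] # ccw from arrow
def rz(a,p): c,s=np.cos(a),np.sin(a); return np.array([c*p[0]-s*p[1],s*p[0]+c*p[1]])
def pts(q):
    x,y,w,d=q; b=np.array([x,y]); P=[]
    for a in A: P.append([*(b+rz(w+d+a,[-.085,0])),.08])
    P.append([*(b+rz(w,[.0172,.1309])),.036])
    return np.array(P)
top=[T(219,343),T(408,395),T(468,328),T(470,234),T(121,203)]
side=[S(469,298),S(571,180),S(498,130),S(385,107),S(240,416)]
def res(q): return np.r_[(proj('top',pts(q))-top).ravel(),(proj('side',pts(q))-side).ravel()]
r=least_squares(res,[.6,-.2,0,0]);np.set_printoptions(precision=3,suppress=True)
print(r.x); print(r.fun.reshape(-1,2))
x,y,w,d=r.x; L=pts(r.x)[4];a0=np.arctan2(L[1]-y,L[0]-x)
print('lock',L,'slot dir',a0+np.pi/2)
# key crossbar
e1,e2=[atz('top',*T(*p),.092) for p in((107,163),(164,200))]
print('keytop',e1,e2,(e1+e2)/2,np.arctan2(*(e2-e1)[1::-1]))
e1,e2=[atz('side',*S(*p),.081) for p in((205,345),(272,310))]
print('keyside',e1,e2,(e1+e2)/2,np.arctan2(*(e2-e1)[1::-1]))
e1,e2=[atz('top',*T(*p),.136) for p in((322,245),(402,262))]
print('bar',e1,e2,np.arctan2(*(e2-e1)[1::-1]))
for n,c in(('bin',[(303,278),(363,281),(362,334),(303,332)]),):
    b=[atz('top',u/1.5-.2,v/1.5-.2,.082) for u,v in c]; print(n,np.array(b),np.mean(b,0))
E
python3 fit.py
```

```text
[ 0.525 -0.279 -0.255  0.036]
[[-0.224  0.049]
 [-0.031  0.276]
 [ 0.145 -0.188]
 [ 0.013 -0.063]
 [-0.452 -0.114]
 [-0.147 -0.13 ]
 [-0.13  -0.486]
 [-0.009 -0.457]
 [ 0.388  0.486]
 [ 0.086 -0.381]]
lock [ 0.574 -0.157  0.036] slot dir 2.75565505787631
keytop [ 0.585 -0.142  0.092] [ 0.563 -0.175  0.092] [ 0.574 -0.158  0.092] -2.156869890481043
keyside [ 0.586 -0.144  0.081] [ 0.564 -0.177  0.081] [ 0.575 -0.161  0.081] -2.1798835095425564
bar [ 0.528 -0.256  0.136] [ 0.519 -0.302  0.136] -1.7748714187480221
bin [[0.546 0.166 0.082]
 [0.541 0.048 0.082]
 [0.436 0.048 0.082]
 [0.439 0.162 0.082]] [0.49  0.106 0.082]
```

```bash
cat > go.py <<'E'
from h import *
import sys
def plan(x,y,z,yaw,o=None):
    "x,y,z = grasp point goal; tool down"
    o=o or get_obs(); p=o['ee_pos']; e=o['eef_rot']
    from scipy.spatial.transform import Rotation as Ro
    R=Ro.from_euler('xyz',e).as_matrix()
    g=p+R[:,2]*.18
    d=R.T@(np.array([x,y,z])-g)
    dy=(yaw-e[2]+np.pi)%(2*np.pi)-np.pi
    print('grasp',g.round(4),'tool z',R[:,2].round(4),'yaw',round(e[2],4)); print('shift units (30mm)',(d/.03).round(2),'az units',round(-np.degrees(dy)/5,2),'alt',round(-np.degrees(dy+(-2*np.pi if dy>0 else 2*np.pi))/5,2)); print('t',o['time_s'],'F',o['force'].round(2),'w',o['grip_width'],o['grip_force'])
if __name__=='__main__': plan(*map(float,sys.argv[1:5]))
E
python3 go.py .574 -.158 .2 .974; python3 -c "
from h import *
for z in (0,.05,.1,.15,.2):
    print(z,atz('top',300/1.5,203/1.5,z),[atz('side',u/1.5,v/1.5,z).round(3) for u,v in ((345,145),(240,345))],'blue',[atz('top',u/1.5,v/1.5,z).round(3) for u,v in((265,208),(265,315))])"
```

```text
grasp [0.2236 0.5023 0.2241] tool z [-5.e-04 -9.e-04 -1.e+00] yaw 2.7228
shift units (30mm) [-19.62 -15.36   0.82] az units 20.04 alt -51.96
t 0.1 F [0.59 0.63 0.14] w 0.09383381146407961 0.0
0 [0.72891771 0.18764182 0.        ] [array([ 0.788, -0.761,  0.   ]), array([0.754, 0.101, 0.   ])] blue [array([0.717, 0.263, 0.   ]), array([0.483, 0.253, 0.   ])]
0.05 [0.71145001 0.18081047 0.05      ] [array([ 0.758, -0.658,  0.05 ]), array([0.726, 0.145, 0.05 ])] blue [array([0.7  , 0.253, 0.05 ]), array([0.476, 0.243, 0.05 ])]
0.1 [0.69398232 0.17397912 0.1       ] [array([ 0.727, -0.556,  0.1  ]), array([0.698, 0.188, 0.1  ])] blue [array([0.683, 0.243, 0.1  ]), array([0.468, 0.234, 0.1  ])]
0.15 [0.67651462 0.16714777 0.15      ] [array([ 0.697, -0.454,  0.15 ]), array([0.67 , 0.231, 0.15 ])] blue [array([0.666, 0.233, 0.15 ]), array([0.461, 0.224, 0.15 ])]
0.2 [0.65904692 0.16031641 0.2       ] [array([ 0.667, -0.352,  0.2  ]), array([0.642, 0.275, 0.2  ])] blue [array([0.649, 0.223, 0.2  ]), array([0.454, 0.214, 0.2  ])]
```

Emit:
{"api": "apply_moves", "payload": {"increments": [{"tx":-0.98,"ty":-0.77},{"tx":-0.98,"ty":-0.77},{"tx":-0.98,"ty":-0.77},{"tx":-0.98,"ty":-0.77},{"tx":-0.98,"ty":-0.77},{"tx":-0.98,"ty":-0.77},{"tx":-0.98,"ty":-0.77},{"tx":-0.98,"ty":-0.77},{"tx":-0.98,"ty":-0.77},{"tx":-0.98,"ty":-0.77}], "jaw": 0.3}}

```text
schema error: expected keys tx, ty, tz, ax, ay, az
```

Emit:
{"api": "apply_moves", "payload": {"increments": [{"tx":-0.98,"ty":-0.77},{"tx":-0.98,"ty":-0.77},{"tx":-0.98,"ty":-0.77},{"tx":-0.98,"ty":-0.77},{"tx":-0.98,"ty":-0.77},{"tx":-0.98,"ty":-0.77},{"tx":-0.98,"ty":-0.77},{"tx":-0.98,"ty":-0.77},{"tx":-0.98,"ty":-0.77},{"tx":-0.98,"ty":-0.77}]}}

```text
schema error: expected keys tx, ty, tz, ax, ay, az
```

Emit:
{"api": "apply_moves", "payload": {"increments": [{"az":1},{"az":1},{"az":1},{"az":1},{"az":1},{"az":1},{"az":1},{"az":1},{"az":1},{"az":1}]}}

```text
schema error: expected keys tx, ty, tz, ax, ay, az
```

Emit:
{"api": "apply_moves", "payload": {"increments": [{"az":1},{"az":1},{"az":1},{"az":1},{"az":1},{"az":1},{"az":1},{"az":1},{"az":1},{"az":1},{},{}]}}

```text
schema error: expected keys tx, ty, tz, ax, ay, az
```

```bash
python3 go.py .574 -.159 .081 .974
```

```text
grasp [0.2236 0.5023 0.2241] tool z [-5.e-04 -9.e-04 -1.e+00] yaw 2.7228
shift units (30mm) [-19.64 -15.38   4.79] az units 20.04 alt -51.96
t 0.1 F [0.59 0.63 0.14] w 0.09383381146407961 0.0
```

All six keys are needed.

Emit:
{"api": "apply_moves", "payload": {"increments": [{"tx":-0.98,"ty":-0.77,"tz":0,"ax":0,"ay":0,"az":0},{"tx":-0.98,"ty":-0.77,"tz":0,"ax":0,"ay":0,"az":0},{"tx":-0.98,"ty":-0.77,"tz":0,"ax":0,"ay":0,"az":0},{"tx":-0.98,"ty":-0.77,"tz":0,"ax":0,"ay":0,"az":0},{"tx":-0.98,"ty":-0.77,"tz":0,"ax":0,"ay":0,"az":0},{"tx":-0.98,"ty":-0.77,"tz":0,"ax":0,"ay":0,"az":0},{"tx":-0.98,"ty":-0.77,"tz":0,"ax":0,"ay":0,"az":0},{"tx":-0.98,"ty":-0.77,"tz":0,"ax":0,"ay":0,"az":0},{"tx":-0.98,"ty":-0.77,"tz":0,"ax":0,"ay":0,"az":0},{"tx":-0.98,"ty":-0.77,"tz":0,"ax":0,"ay":0,"az":0}], "jaw": 0.3}}

```text
time_s: 1.35
ee_pos: [0.3987, 0.1707, 0.4045]
eef_rot: [-3.141, -0.0, 2.723]
force: [0.5, 0.6, 0.1]
grip_width: 0.0655
grip_force: 0.0
```

Emit:
{"api": "apply_moves", "payload": {"increments": [{"tx":-0.98,"ty":-0.77,"tz":0,"ax":0,"ay":0,"az":0},{"tx":-0.98,"ty":-0.77,"tz":0,"ax":0,"ay":0,"az":0},{"tx":-0.98,"ty":-0.77,"tz":0,"ax":0,"ay":0,"az":0},{"tx":-0.98,"ty":-0.77,"tz":0,"ax":0,"ay":0,"az":0},{"tx":-0.98,"ty":-0.77,"tz":0,"ax":0,"ay":0,"az":0},{"tx":-0.98,"ty":-0.77,"tz":0,"ax":0,"ay":0,"az":0},{"tx":-0.98,"ty":-0.77,"tz":0,"ax":0,"ay":0,"az":0},{"tx":-0.98,"ty":-0.77,"tz":0,"ax":0,"ay":0,"az":0},{"tx":-0.98,"ty":-0.77,"tz":0,"ax":0,"ay":0,"az":0},{"tx":-0.98,"ty":-0.77,"tz":0,"ax":0,"ay":0,"az":0}]}}

```text
time_s: 2.6
ee_pos: [0.5734, -0.1599, 0.4043]
eef_rot: [-3.142, -0.001, 2.723]
force: [0.2, 1.2, 0.7]
grip_width: 0.0657
grip_force: 0.0
```

Emit:
{"api": "apply_moves", "payload": {"increments": [{"tx":0,"ty":0,"tz":0,"ax":0,"ay":0,"az":1},{"tx":0,"ty":0,"tz":0,"ax":0,"ay":0,"az":1},{"tx":0,"ty":0,"tz":0,"ax":0,"ay":0,"az":1},{"tx":0,"ty":0,"tz":0,"ax":0,"ay":0,"az":1},{"tx":0,"ty":0,"tz":0,"ax":0,"ay":0,"az":1},{"tx":0,"ty":0,"tz":0,"ax":0,"ay":0,"az":1},{"tx":0,"ty":0,"tz":0,"ax":0,"ay":0,"az":1},{"tx":0,"ty":0,"tz":0,"ax":0,"ay":0,"az":1},{"tx":0,"ty":0,"tz":0,"ax":0,"ay":0,"az":1},{"tx":0,"ty":0,"tz":0,"ax":0,"ay":0,"az":1}]}}

```text
time_s: 3.85
ee_pos: [0.573, -0.1587, 0.4043]
eef_rot: [-3.141, -0.0, 1.847]
force: [1.0, 0.4, -0.1]
grip_width: 0.066
grip_force: 0.0
```

Emit:
{"api": "apply_moves", "payload": {"increments": [{"tx":0,"ty":0,"tz":0,"ax":0,"ay":0,"az":1},{"tx":0,"ty":0,"tz":0,"ax":0,"ay":0,"az":1},{"tx":0,"ty":0,"tz":0,"ax":0,"ay":0,"az":1},{"tx":0,"ty":0,"tz":0,"ax":0,"ay":0,"az":1},{"tx":0,"ty":0,"tz":0,"ax":0,"ay":0,"az":1},{"tx":0,"ty":0,"tz":0,"ax":0,"ay":0,"az":1},{"tx":0,"ty":0,"tz":0,"ax":0,"ay":0,"az":1},{"tx":0,"ty":0,"tz":0,"ax":0,"ay":0,"az":1},{"tx":0,"ty":0,"tz":0,"ax":0,"ay":0,"az":1},{"tx":0,"ty":0,"tz":0,"ax":0,"ay":0,"az":1},{"tx":0,"ty":0,"tz":0,"ax":0,"ay":0,"az":0},{"tx":0,"ty":0,"tz":0,"ax":0,"ay":0,"az":0}]}}

```text
time_s: 5.35
ee_pos: [0.573, -0.1587, 0.4045]
eef_rot: [-3.141, 0.0, 0.979]
force: [0.5, -0.1, -0.1]
grip_width: 0.066
grip_force: 0.0
```

```bash
python3 go.py .574 -.159 .081 .974
```

```text
grasp [ 0.5729 -0.1587  0.2245] tool z [-3.e-04  1.e-04 -1.e+00] yaw 0.9794
shift units (30mm) [0.01 0.04 4.78] az units 0.06 alt -71.94
t 5.35 F [ 0.49 -0.13 -0.1 ] w 0.06604025490807111 0.0
```

Emit:
{"api": "apply_moves", "payload": {"increments": [{"tx":0,"ty":0,"tz":0.9,"ax":0,"ay":0,"az":0},{"tx":0,"ty":0,"tz":0.9,"ax":0,"ay":0,"az":0},{"tx":0,"ty":0,"tz":0.9,"ax":0,"ay":0,"az":0},{"tx":0,"ty":0,"tz":0.9,"ax":0,"ay":0,"az":0},{"tx":0,"ty":0,"tz":0.6,"ax":0,"ay":0,"az":0},{"tx":0,"ty":0,"tz":0.58,"ax":0,"ay":0,"az":0},{"tx":0,"ty":0,"tz":0,"ax":0,"ay":0,"az":0}]}}

```text
time_s: 6.22
ee_pos: [0.5729, -0.1587, 0.2602]
eef_rot: [-3.14, 0.0, 0.978]
force: [-0.0, 0.2, 0.4]
grip_width: 0.0661
grip_force: 0.0
```

Emit:
{"api": "apply_moves", "payload": {"increments": [{"tx":0,"ty":0,"tz":0,"ax":0,"ay":0,"az":0},{"tx":0,"ty":0,"tz":0,"ax":0,"ay":0,"az":0},{"tx":0,"ty":0,"tz":0,"ax":0,"ay":0,"az":0},{"tx":0,"ty":0,"tz":0,"ax":0,"ay":0,"az":0},{"tx":0,"ty":0,"tz":0,"ax":0,"ay":0,"az":0},{"tx":0,"ty":0,"tz":0,"ax":0,"ay":0,"az":0}], "jaw": 1, "force": 15}}

```text
time_s: 6.98
ee_pos: [0.573, -0.1587, 0.2613]
eef_rot: [3.142, -0.0, 0.977]
force: [0.2, -0.7, 1.0]
grip_width: 0.015
grip_force: 15.0
```

```bash
python3 go.py .574 -.158 .081 -.386; python3 -c "
import cv2
from h import *
snap('top','a')
snap('side','b')
a=cv2.imread('pics/a_full.png')[140:240,285:385];b=cv2.imread('pics/b_full.png')[100:200,210:310]
cv2.imwrite('pics/g1.png',cv2.resize(np.hstack([a,b]),None,fx=4,fy=4,interpolation=cv2.INTER_CUBIC))"
```

```text
grasp [ 0.573  -0.1587  0.0813] tool z [ 0. -0. -1.] yaw 0.9775
shift units (30mm) [0.04 0.01 0.01] az units 15.62 alt -56.38
t 6.975 F [ 0.2  -0.68  0.96] w 0.01499124609207171 15.000790357589722
```

View pics/g1.png

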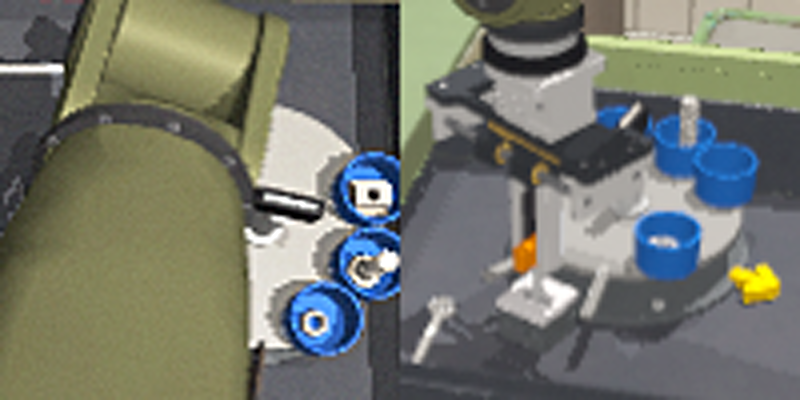

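Emit:
{"api": "apply_moves", "payload": {"increments": [{"tx":0,"ty":0,"tz":0,"ax":0,"ay":0,"az":0.8},{"tx":0,"ty":0,"tz":0,"ax":0,"ay":0,"az":0.8},{"tx":0,"ty":0,"tz":0,"ax":0,"ay":0,"az":0.8},{"tx":0,"ty":0,"tz":0,"ax":0,"ay":0,"az":0.8},{"tx":0,"ty":0,"tz":0,"ax":0,"ay":0,"az":0.8},{"tx":0,"ty":0,"tz":0,"ax":0,"ay":0,"az":0.8},{"tx":0,"ty":0,"tz":0,"ax":0,"ay":0,"az":0.8},{"tx":0,"ty":0,"tz":0,"ax":0,"ay":0,"az":0.8},{"tx":0,"ty":0,"tz":0,"ax":0,"ay":0,"az":0.8},{"tx":0,"ty":0,"tz":0,"ax":0,"ay":0,"az":0.8}]}}

```text
time_s: 8.32
ee_pos: [0.573, -0.1587, 0.2613]
eef_rot: [3.142, -0.0, 0.277]
force: [-0.5, -0.3, 0.4]
grip_width: 0.0151
grip_force: 15.0
```

Emit:
{"api": "apply_moves", "payload": {"increments": [{"tx":0,"ty":0,"tz":0,"ax":0,"ay":0,"az":0.8},{"tx":0,"ty":0,"tz":0,"ax":0,"ay":0,"az":0.8},{"tx":0,"ty":0,"tz":0,"ax":0,"ay":0,"az":0.8},{"tx":0,"ty":0,"tz":0,"ax":0,"ay":0,"az":0.8},{"tx":0,"ty":0,"tz":0,"ax":0,"ay":0,"az":0.8},{"tx":0,"ty":0,"tz":0,"ax":0,"ay":0,"az":0.8},{"tx":0,"ty":0,"tz":0,"ax":0,"ay":0,"az":0.8},{"tx":0,"ty":0,"tz":0,"ax":0,"ay":0,"az":0.8},{"tx":0,"ty":0,"tz":0,"ax":0,"ay":0,"az":0.8},{"tx":0,"ty":0,"tz":0,"ax":0,"ay":0,"az":0.8},{"tx":0,"ty":0,"tz":0,"ax":0,"ay":0,"az":0}]}}

```text
time_s: 9.7
ee_pos: [0.5731, -0.1587, 0.2614]
eef_rot: [-3.141, -0.001, -0.418]
force: [1.0, 0.8, 1.7]
grip_width: 0.0147
grip_force: 15.0
```

```bash
python3 go.py .574 -.158 .081 -.386;python3 -c "
from h import *
print(get_obs()['moment'],get_obs()['qpos'])"
```

```text
grasp [ 0.5732 -0.1587  0.0814] tool z [ 6.e-04 -0.e+00 -1.e+00] yaw -0.4184
shift units (30mm) [ 0.02 -0.03  0.01] az units -0.37 alt 71.63
t 9.7 F [1.   0.81 1.7 ] w 0.014747207797827228 15.00061422586441
[ 0.17024539 -0.09013232 -0.02709256] [-3.31747740e-01  5.46714674e-01  1.52475102e+00  1.86575755e-04
  1.06957487e+00  1.65734147e+00]
```

Emit:
{"api": "apply_moves", "payload": {"increments": [{"tx":0,"ty":0,"tz":0,"ax":0,"ay":0,"az":-0.36},{"tx":0,"ty":0,"tz":-0.1,"ax":0,"ay":0,"az":0},{"tx":0,"ty":0,"tz":-0.1,"ax":0,"ay":0,"az":0},{"tx":0,"ty":0,"tz":-0.1,"ax":0,"ay":0,"az":0},{"tx":0,"ty":0,"tz":-0.1,"ax":0,"ay":0,"az":0},{"tx":0,"ty":0,"tz":0,"ax":0,"ay":0,"az":0}]}}

```text
time_s: 10.45
ee_pos: [0.573, -0.1588, 0.2736]
eef_rot: [3.141, -0.001, -0.387]
force: [0.0, 0.3, -0.4]
grip_width: 0.0148
grip_force: 15.0
```

```bash
python3 go.py .574 -.158 .081 -.386;python3 -c "
from h import *
print(get_obs()['moment'],get_obs()['qpos'])
snap('side','b2',(210,90,310,190),5)"
```

```text
grasp [ 0.5731 -0.1589  0.0936] tool z [ 4.e-04 -3.e-04 -1.e+00] yaw -0.3874
shift units (30mm) [ 0.02 -0.04  0.42] az units -0.02 alt 71.98
t 10.45 F [ 0.03  0.31 -0.36] w 0.014846809239527557 14.99989852309227
[0.02190195 0.14356357 0.02025451] [-3.31943995e-01  5.30962154e-01  1.51738603e+00 -1.97478192e-04
  1.09273338e+00  1.62630110e+00]
```

View pics/b2.png

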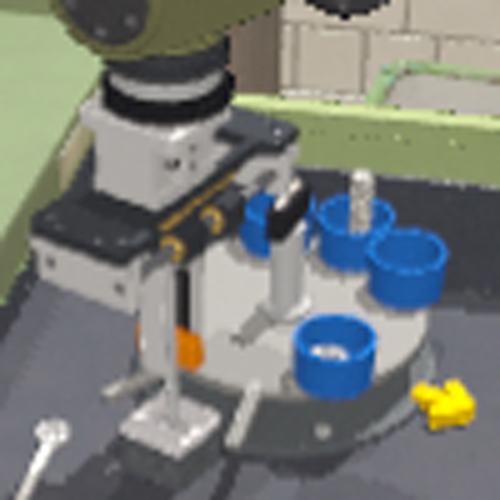

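Emit:
{"api": "apply_moves", "payload": {"increments": [{"tx":0,"ty":0,"tz":-0.2,"ax":0,"ay":0,"az":0},{"tx":0,"ty":0,"tz":-0.2,"ax":0,"ay":0,"az":0},{"tx":0,"ty":0,"tz":-0.2,"ax":0,"ay":0,"az":0},{"tx":0,"ty":0,"tz":-0.2,"ax":0,"ay":0,"az":0},{"tx":0,"ty":0,"tz":-0.2,"ax":0,"ay":0,"az":0}]}}

```text
time_s: 11.12
ee_pos: [0.573, -0.1588, 0.3038]
eef_rot: [3.142, -0.0, -0.387]
force: [0.5, 0.4, -0.8]
grip_width: 0.0147
grip_force: 15.0
```

Emit:
{"api": "apply_moves", "payload": {"increments": [{"tx":0,"ty":0,"tz":-0.6,"ax":0,"ay":0,"az":0},{"tx":0,"ty":0,"tz":-0.6,"ax":0,"ay":0,"az":0},{"tx":0,"ty":0,"tz":-0.6,"ax":0,"ay":0,"az":0},{"tx":0,"ty":0,"tz":-0.6,"ax":0,"ay":0,"az":0},{"tx":0,"ty":0,"tz":-0.6,"ax":0,"ay":0,"az":0},{"tx":0,"ty":0,"tz":0,"ax":0,"ay":0,"az":0}]}}

```text
time_s: 11.88
ee_pos: [0.573, -0.1587, 0.3949]
eef_rot: [-3.141, -0.003, -0.387]
force: [0.7, 0.2, -0.5]
grip_width: 0.0148
grip_force: 15.0
```

```bash
python3 go.py .492 .106 .125 0;python3 -c "
from h import *
snap('side','b3',(190,70,330,270),3)"
```

```text
grasp [ 0.5734 -0.1589  0.2149] tool z [ 2.4e-03 -9.0e-04 -1.0e+00] yaw -0.3874
shift units (30mm) [-5.86 -7.15  2.98] az units -4.44 alt 67.56
t 11.875 F [ 0.68  0.21 -0.52] w 0.014765505884666246 14.99989539384842
```

View pics/b3.png

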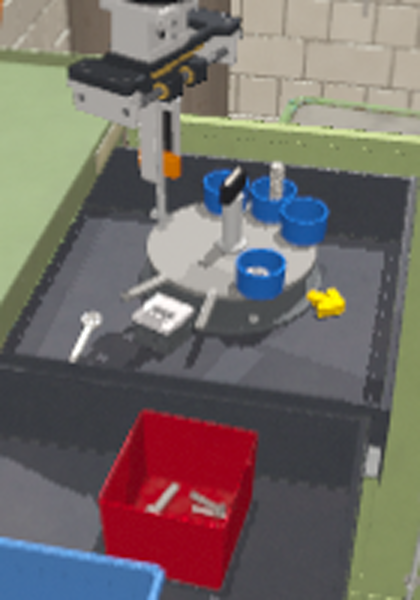

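Emit:
{"api": "apply_moves", "payload": {"increments": [{"tx":-0.59,"ty":-0.72,"tz":0,"ax":0,"ay":0,"az":0},{"tx":-0.59,"ty":-0.72,"tz":0,"ax":0,"ay":0,"az":0},{"tx":-0.59,"ty":-0.72,"tz":0,"ax":0,"ay":0,"az":0},{"tx":-0.59,"ty":-0.72,"tz":0,"ax":0,"ay":0,"az":0},{"tx":-0.59,"ty":-0.72,"tz":0,"ax":0,"ay":0,"az":0},{"tx":-0.59,"ty":-0.72,"tz":0,"ax":0,"ay":0,"az":0},{"tx":-0.59,"ty":-0.72,"tz":0,"ax":0,"ay":0,"az":0},{"tx":-0.59,"ty":-0.72,"tz":0,"ax":0,"ay":0,"az":0},{"tx":-0.59,"ty":-0.72,"tz":0,"ax":0,"ay":0,"az":0},{"tx":-0.55,"ty":-0.67,"tz":0,"ax":0,"ay":0,"az":0},{"tx":0,"ty":0,"tz":0,"ax":0,"ay":0,"az":0}]}}

```text
time_s: 13.3
ee_pos: [0.4909, 0.1073, 0.3926]
eef_rot: [3.141, 0.001, -0.385]
force: [0.8, -0.0, -1.5]
grip_width: 0.0144
grip_force: 15.0
```

Emit:
{"api": "apply_moves", "payload": {"increments": [{"tx":0,"ty":0,"tz":0.7,"ax":0,"ay":0,"az":0},{"tx":0,"ty":0,"tz":0.7,"ax":0,"ay":0,"az":0},{"tx":0,"ty":0,"tz":0.7,"ax":0,"ay":0,"az":0},{"tx":0,"ty":0,"tz":0.7,"ax":0,"ay":0,"az":0},{"tx":0,"ty":0,"tz":0.5,"ax":0,"ay":0,"az":0},{"tx":0,"ty":0,"tz":0,"ax":0,"ay":0,"az":0},{"tx":0,"ty":0,"tz":0,"ax":0,"ay":0,"az":0}]}}

```text
time_s: 14.18
ee_pos: [0.4915, 0.1061, 0.2949]
eef_rot: [-3.141, -0.001, -0.388]
force: [1.3, -0.4, -1.0]
grip_width: 0.0147
grip_force: 15.0
```

Emit:
{"api": "apply_moves", "payload": {"increments": [{"tx":0,"ty":0,"tz":0,"ax":0,"ay":0,"az":0},{"tx":0,"ty":0,"tz":0,"ax":0,"ay":0,"az":0},{"tx":0,"ty":0,"tz":0,"ax":0,"ay":0,"az":0},{"tx":0,"ty":0,"tz":0,"ax":0,"ay":0,"az":0},{"tx":0,"ty":0,"tz":-0.8,"ax":0,"ay":0,"az":0},{"tx":0,"ty":0,"tz":-0.8,"ax":0,"ay":0,"az":0},{"tx":0,"ty":0,"tz":-0.9,"ax":0,"ay":0,"az":0},{"tx":0,"ty":0,"tz":-0.9,"ax":0,"ay":0,"az":0},{"tx":0,"ty":0,"tz":0,"ax":0,"ay":0,"az":0}], "jaw": 0.4}}

```text
time_s: 15.3
ee_pos: [0.4913, 0.1063, 0.3978]
eef_rot: [-3.14, -0.003, -0.387]
force: [-0.7, 0.3, -0.5]
grip_width: 0.0564
grip_force: 0.0
```

```bash
python3 go.py .525 -.279 .22 1.352;python3 -c "
from h import *
snap('side','b4',(190,70,330,270),3)"
```

```text
grasp [0.4919 0.1064 0.2178] tool z [ 3.3e-03  4.0e-04 -1.0e+00] yaw -0.3873
shift units (30mm) [ 5.87 11.48 -0.07] az units -19.93 alt 52.07
t 15.3 F [-0.68  0.28 -0.53] w 0.05639679719492165 0.0
```

View pics/b4.png

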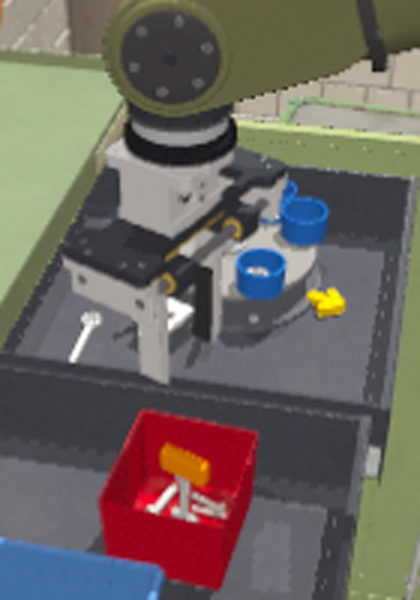

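Emit:
{"api": "apply_moves", "payload": {"increments": [{"tx":0.49,"ty":0.957,"tz":0,"ax":0,"ay":0,"az":0},{"tx":0.49,"ty":0.957,"tz":0,"ax":0,"ay":0,"az":0},{"tx":0.49,"ty":0.957,"tz":0,"ax":0,"ay":0,"az":0},{"tx":0.49,"ty":0.957,"tz":0,"ax":0,"ay":0,"az":0},{"tx":0.49,"ty":0.957,"tz":0,"ax":0,"ay":0,"az":0},{"tx":0.49,"ty":0.957,"tz":0,"ax":0,"ay":0,"az":0},{"tx":0.49,"ty":0.957,"tz":0,"ax":0,"ay":0,"az":0},{"tx":0.49,"ty":0.957,"tz":0,"ax":0,"ay":0,"az":0},{"tx":0.49,"ty":0.957,"tz":0,"ax":0,"ay":0,"az":0},{"tx":0.49,"ty":0.957,"tz":0,"ax":0,"ay":0,"az":0},{"tx":0.49,"ty":0.957,"tz":0,"ax":0,"ay":0,"az":0},{"tx":0.49,"ty":0.957,"tz":0,"ax":0,"ay":0,"az":0}]}}

```text
time_s: 16.85
ee_pos: [0.5244, -0.2804, 0.3945]
eef_rot: [-3.141, 0.002, -0.387]
force: [-0.8, -0.3, 0.4]
grip_width: 0.0563
grip_force: 0.0
```

Emit:
{"api": "apply_moves", "payload": {"increments": [{"tx":0,"ty":0,"tz":0,"ax":0,"ay":0,"az":-1},{"tx":0,"ty":0,"tz":0,"ax":0,"ay":0,"az":-1},{"tx":0,"ty":0,"tz":0,"ax":0,"ay":0,"az":-1},{"tx":0,"ty":0,"tz":0,"ax":0,"ay":0,"az":-1},{"tx":0,"ty":0,"tz":0,"ax":0,"ay":0,"az":-1},{"tx":0,"ty":0,"tz":0,"ax":0,"ay":0,"az":-1},{"tx":0,"ty":0,"tz":0,"ax":0,"ay":0,"az":-1},{"tx":0,"ty":0,"tz":0,"ax":0,"ay":0,"az":-1},{"tx":0,"ty":0,"tz":0,"ax":0,"ay":0,"az":-1},{"tx":0,"ty":0,"tz":0,"ax":0,"ay":0,"az":-1}]}}

```text
time_s: 18.1
ee_pos: [0.5244, -0.2793, 0.3945]
eef_rot: [-3.14, 0.001, 0.488]
force: [0.1, 0.3, 0.2]
grip_width: 0.0566
grip_force: 0.0
```

Emit:
{"api": "apply_moves", "payload": {"increments": [{"tx":0,"ty":0,"tz":0,"ax":0,"ay":0,"az":-1},{"tx":0,"ty":0,"tz":0,"ax":0,"ay":0,"az":-1},{"tx":0,"ty":0,"tz":0,"ax":0,"ay":0,"az":-1},{"tx":0,"ty":0,"tz":0,"ax":0,"ay":0,"az":-1},{"tx":0,"ty":0,"tz":0,"ax":0,"ay":0,"az":-1},{"tx":0,"ty":0,"tz":0,"ax":0,"ay":0,"az":-1},{"tx":0,"ty":0,"tz":0,"ax":0,"ay":0,"az":-1},{"tx":0,"ty":0,"tz":0,"ax":0,"ay":0,"az":-1},{"tx":0,"ty":0,"tz":0,"ax":0,"ay":0,"az":-1},{"tx":0,"ty":0,"tz":0,"ax":0,"ay":0,"az":-1},{"tx":0,"ty":0,"tz":0,"ax":0,"ay":0,"az":0}]}}

```text
time_s: 19.48
ee_pos: [0.5244, -0.2794, 0.3948]
eef_rot: [-3.14, -0.001, 1.357]
force: [-0.2, 0.2, -0.4]
grip_width: 0.0563
grip_force: 0.0
```

```bash
python3 go.py .525 -.279 .133 1.352;python3 -c "
from h import *
import cv2
snap('side','b5')
snap('top','t5')
b=cv2.imread('pics/b5_full.png')[80:270,200:340];a=cv2.imread('pics/t5_full.png')[120:310,190:400]
cv2.imwrite('pics/m5.png',cv2.resize(np.hstack([b,a]),None,fx=2.2,fy=2.2,interpolation=cv2.INTER_CUBIC))"
```

```text
grasp [ 0.5241 -0.2792  0.2148] tool z [-0.0017  0.001  -1.    ] yaw 1.3574
shift units (30mm) [0.01 0.03 2.73] az units 0.06 alt -71.94
t 19.475 F [-0.21  0.18 -0.36] w 0.05627963060736052 0.0
```

View pics/m5.png

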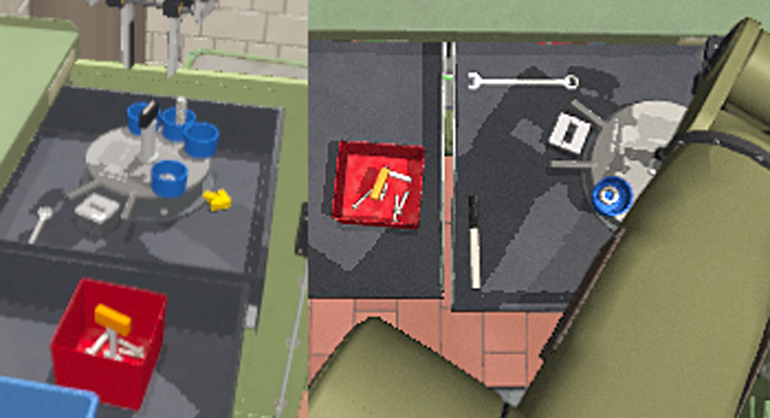

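```bash
python3 -c "
from h import *
o1,d1=ray('top',221.8,203.2);o2,d2=ray('side',250.9,224.5)
s=np.linalg.lstsq(np.c_[d1,-d2],o2-o1,rcond=None)[0];print(o1+d1*s[0],o2+d2*s[1])"
```

```text
[0.49211771 0.10539831 0.08286931] [0.4915047  0.10535884 0.08276696]
```

```bash
python3 -c "
from h import *
def cen(f,win):
    p=cv2.imread(f)[:,:,::-1].astype(int);r,g,b=p[...,0],p[...,1],p[...,2]
    m=(r>150)&(g>80)&(g<r*.85)&(b<90);k=np.zeros_like(m);x0,y0,x1,y1=win;k[y0:y1,x0:x1]=1;m&=k
    v,u=np.nonzero(m);return u.mean(),v.mean(),len(u),u.min(),u.max(),v.min(),v.max()
def bar(c,zt,yaw,tilt=0):
    P=[]
    for a in np.linspace(-.022,.022,23):
        for b in np.linspace(-.006,.006,7):
            P.append([c[0]+a*np.cos(yaw)-b*np.sin(yaw),c[1]+a*np.sin(yaw)+b*np.cos(yaw),zt])
    return np.array(P)
def tri(a,b):
    o1,d1=ray('top',*a[:2]);o2,d2=ray('side',*b[:2]);s=np.linalg.lstsq(np.c_[d1,-d2],o2-o1,rcond=None)[0];return (o1+d1*s[0]),(o2+d2*s[1])
for fa,fb,wa,wb in(('top0','side0',(300,165,325,190),(230,150,260,175)),('t5','b5',(200,180,250,230),(220,200,290,260))):
    a,b=cen(f'pics/{fa}_full.png',wa),cen(f'pics/{fb}_full.png',wb);print(np.round(a,2),np.round(b,2),tri(a,b))
"
```

```text
[311.71 176.46  48.   306.   318.   171.   182.  ] [243.4  161.72  88.   238.   249.   157.   167.  ] (array([ 0.57570164, -0.1605816 ,  0.07936316]), array([ 0.57605464, -0.16054627,  0.07944087]))
[219.71 204.16  69.   206.   231.   192.   218.  ] [250.8  225.18 148.   243.   265.   218.   240.  ] (array([0.48870138, 0.11119219, 0.08613939]), array([0.49038378, 0.11130381, 0.08641676]))
```

```bash
python3 -c "
from h import *
def cen(f,win):
    x0,y0,x1,y1=win;p=cv2.imread(f)[y0:y1,x0:x1,::-1].astype(int);r,g,b=p[...,0],p[...,1],p[...,2]
    m=(r>150)&(g>80)&(g<r*.85)&(b<90)
    n,l,s,c=cv2.connectedComponentsWithStats(m.astype(np.uint8));i=1+s[1:,4].argmax();return c[i][0]+x0,c[i][1]+y0,s[i]
def tri(a,b):
    o1,d1=ray('top',*a[:2]);o2,d2=ray('side',*b[:2]);s=np.linalg.lstsq(np.c_[d1,-d2],o2-o1,rcond=None)[0];return (o1+d1*s[0]),(o2+d2*s[1])
for fa,fb,wa,wb in(('top0','side0',(300,165,325,190),(230,150,260,175)),('t5','b5',(200,180,250,230),(220,200,290,260))):
    a,b=cen(f'pics/{fa}_full.png',wa),cen(f'pics/{fb}_full.png',wb);print(a,b,tri(a,b))
"
```

```text
(np.float64(311.7083333333333), np.float64(176.45833333333334), array([ 6,  6, 13, 12, 48], dtype=int32)) (np.float64(243.39772727272728), np.float64(161.7159090909091), array([ 8,  7, 12, 11, 88], dtype=int32)) (array([ 0.57570164, -0.1605816 ,  0.07936316]), array([ 0.57605464, -0.16054627,  0.07944087]))
(np.float64(222.1063829787234), np.float64(202.36170212765958), array([18, 16,  9, 15, 47], dtype=int32)) (np.float64(250.59027777777777), np.float64(224.84722222222223), array([ 23,  18,  16,  15, 144], dtype=int32)) (array([0.49492876, 0.10469535, 0.0809301 ]), array([0.49250867, 0.10454258, 0.08052093]))
```

Emit:
{"api": "apply_moves", "payload": {"increments": [{"tx":0,"ty":0.03,"tz":0.7,"ax":0,"ay":0,"az":0},{"tx":0,"ty":0,"tz":0.7,"ax":0,"ay":0,"az":0},{"tx":0,"ty":0,"tz":0.7,"ax":0,"ay":0,"az":0},{"tx":0,"ty":0,"tz":0.6,"ax":0,"ay":0,"az":0},{"tx":0,"ty":0,"tz":0,"ax":0,"ay":0,"az":0},{"tx":0,"ty":0,"tz":0,"ax":0,"ay":0,"az":0}]}}

```text
time_s: 20.32
ee_pos: [0.5254, -0.2796, 0.316]
eef_rot: [3.141, 0.0, 1.358]
force: [0.4, 0.5, 0.3]
grip_width: 0.0564
grip_force: 0.0
```

Emit:
{"api": "apply_moves", "payload": {"increments": [{"tx":0,"ty":0,"tz":0,"ax":0,"ay":0,"az":0},{"tx":0,"ty":0,"tz":0,"ax":0,"ay":0,"az":0},{"tx":0,"ty":0,"tz":0,"ax":0,"ay":0,"az":0},{"tx":0,"ty":0,"tz":0,"ax":0,"ay":0,"az":0},{"tx":0,"ty":0,"tz":0,"ax":0,"ay":0,"az":0},{"tx":0,"ty":0,"tz":0,"ax":0,"ay":0,"az":0}], "jaw": 1, "force": 20}}

```text
time_s: 21.08
ee_pos: [0.525, -0.2795, 0.3153]
eef_rot: [-3.14, -0.0, 1.358]
force: [-5.8, 1.9, 2.9]
grip_width: 0.0138
grip_force: 20.0
```

```bash
python3 go.py .525 -.279 .133 -.064
```

```text
grasp [ 0.5248 -0.2794  0.1353] tool z [-1.4e-03  5.0e-04 -1.0e+00] yaw 1.3578
shift units (30mm) [0.02 0.   0.08] az units 16.29 alt -55.71
t 21.075 F [-5.77  1.9   2.94] w 0.013830326180611537 19.995942413806915
```

Emit:
{"api": "apply_moves", "payload": {"increments": [{"tx":0,"ty":0,"tz":0,"ax":0,"ay":0,"az":0.3},{"tx":0,"ty":0,"tz":0,"ax":0,"ay":0,"az":0.6},{"tx":0,"ty":0,"tz":0,"ax":0,"ay":0,"az":0.7},{"tx":0,"ty":0,"tz":0,"ax":0,"ay":0,"az":0.7},{"tx":0,"ty":0,"tz":0,"ax":0,"ay":0,"az":0.7},{"tx":0,"ty":0,"tz":0,"ax":0,"ay":0,"az":0.7},{"tx":0,"ty":0,"tz":0,"ax":0,"ay":0,"az":0.7},{"tx":0,"ty":0,"tz":0,"ax":0,"ay":0,"az":0.7},{"tx":0,"ty":0,"tz":0,"ax":0,"ay":0,"az":0.7},{"tx":0,"ty":0,"tz":0,"ax":0,"ay":0,"az":0.7},{"tx":0,"ty":0,"tz":0,"ax":0,"ay":0,"az":0.7},{"tx":0,"ty":0,"tz":0,"ax":0,"ay":0,"az":0.7}]}}

```text
time_s: 22.58
ee_pos: [0.5253, -0.2797, 0.3153]
eef_rot: [3.141, 0.0, 0.666]
force: [2.2, -2.8, -1.1]
grip_width: 0.0137
grip_force: 20.0
```

Emit:
{"api": "apply_moves", "payload": {"increments": [{"tx":0,"ty":0,"tz":0,"ax":0,"ay":0,"az":0.7},{"tx":0,"ty":0,"tz":0,"ax":0,"ay":0,"az":0.7},{"tx":0,"ty":0,"tz":0,"ax":0,"ay":0,"az":0.7},{"tx":0,"ty":0,"tz":0,"ax":0,"ay":0,"az":0.7},{"tx":0,"ty":0,"tz":0,"ax":0,"ay":0,"az":0.7},{"tx":0,"ty":0,"tz":0,"ax":0,"ay":0,"az":0.7},{"tx":0,"ty":0,"tz":0,"ax":0,"ay":0,"az":0.7},{"tx":0,"ty":0,"tz":0,"ax":0,"ay":0,"az":0.7},{"tx":0,"ty":0,"tz":0,"ax":0,"ay":0,"az":0.7},{"tx":0,"ty":0,"tz":0,"ax":0,"ay":0,"az":0.7},{"tx":0,"ty":0,"tz":0,"ax":0,"ay":0,"az":0.7},{"tx":0,"ty":0,"tz":0,"ax":0,"ay":0,"az":0.4}]}}

```text
time_s: 24.08
ee_pos: [0.5254, -0.2803, 0.3153]
eef_rot: [3.14, -0.002, -0.04]
force: [3.3, -8.7, -3.8]
grip_width: 0.0139
grip_force: 20.0
```

Emit:
{"api": "apply_moves", "payload": {"increments": [{"tx":0,"ty":0,"tz":0,"ax":0,"ay":0,"az":0.3},{"tx":0,"ty":0,"tz":0,"ax":0,"ay":0,"az":0},{"tx":0,"ty":0,"tz":0,"ax":0,"ay":0,"az":0},{"tx":0,"ty":0,"tz":0,"ax":0,"ay":0,"az":0}]}}

```text
time_s: 24.58
ee_pos: [0.5254, -0.2803, 0.3153]
eef_rot: [3.14, -0.002, -0.065]
force: [4.2, -9.3, -4.1]
grip_width: 0.0136
grip_force: 20.0
```

```bash
python3 go.py .525 -.279 .133 -.064; python3 -c "
from h import *
snap('side','b6')
snap('top','t6')
b=cv2.imread('pics/b6_full.png')[80:270,190:330];a=cv2.imread('pics/t6_full.png')[120:310,190:400]
cv2.imwrite('pics/m6.png',cv2.resize(np.hstack([b,a]),None,fx=2.2,fy=2.2,interpolation=cv2.INTER_CUBIC))
w=-.255
f=np.array([.525,-.279])-.085*np.array([np.cos(w),np.sin(w)])
print('front pocket rim px, side/top crop',(proj('side',[*f,.08])-[190,80])*2.2,(proj('top',[*f,.08])-[190,120])*2.2+[308,0])
"
```

```text
grasp [ 0.5257 -0.2807  0.1353] tool z [ 0.0015 -0.0022 -1.    ] yaw -0.0648
shift units (30mm) [-0.03 -0.05  0.08] az units -0.01 alt 71.99
t 24.575 F [ 4.16 -9.29 -4.13] w 0.013613404858973353 20.011056661605835
front pocket rim px, side/top crop [[220.88446169 153.52061373]] [[650.49631093 222.17268276]]
```

View pics/m6.png

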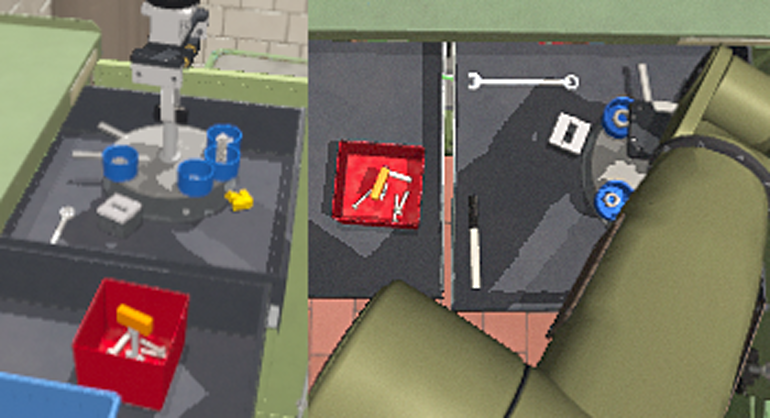

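```bash
python3 -c "
from h import *
w=-.255
for d in(-1.28,-1.38,-1.48):
    P=[[.525-.085*np.cos(w+d+a),-.279-.085*np.sin(w+d+a),.08] for a in(-.8,.7,1.38,2.06)]
    print(d,((proj('side',P)-[190,80])*2.2).round(0).tolist(),((proj('top',P[:2])-[190,120])*2.2+[308,0]).round(0).tolist())
p=cv2.imread('pics/b6_full.png')[:,:,::-1].astype(int);m=(p[...,2]>p[...,0]*1.6)&(p[...,2]>70)
n,l,s,c=cv2.connectedComponentsWithStats(m.astype(np.uint8))
for i in range(1,n):
    if s[i,4]>80:x,y,ww,h,_=s[i];print(((x-190)*2.2,(x+ww-190)*2.2,(y-80)*2.2,(y+h-80)*2.2))
"
```

```text
-1.28 [[122.0, 157.0], [199.0, 167.0], [223.0, 151.0], [221.0, 130.0]] [[617.0, 119.0], [619.0, 203.0]]
-1.38 [[119.0, 154.0], [194.0, 169.0], [221.0, 154.0], [223.0, 133.0]] [[622.0, 115.0], [615.0, 198.0]]
-1.48 [[116.0, 151.0], [189.0, 170.0], [218.0, 156.0], [224.0, 136.0]] [[627.0, 111.0], [611.0, 193.0]]
(np.float64(178.20000000000002), np.float64(242.00000000000003), np.float64(123.20000000000002), np.float64(198.00000000000003))
(np.float64(103.4), np.float64(138.60000000000002), np.float64(145.20000000000002), np.float64(182.60000000000002))
(np.float64(-418.00000000000006), np.float64(-380.6), np.float64(244.20000000000002), np.float64(261.8))
(np.float64(-158.4), np.float64(121.00000000000001), np.float64(358.6), np.float64(598.4000000000001))
```

```bash
python3 -c "
from station import hand_in
print(hand_in())"
```

```text
the job is handed in; nothing more can be done
None
```

I handed the job in at about 25 s, but it returned no verdict. By the cameras, the key is in the red bin, let go. It stands upright there, its crossbar at about 81 mm (limit 86 mm). The bolt's pocket (pocket 3) is within about 4 mm of the arrow point, and the gripper is holding the carousel there, at rest.

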